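# Level the craft room's display shelf and hold the spirit level on it

## Robot

A 6-joint arm with a two-finger parallel gripper is mounted at the origin on the work surface. World frame = base frame: x ahead of the robot, y to its left, z up, the work surface at z = 0. Lengths are in m, angles in rad, forces in N, time in s.
With the tool pointing down it reaches from about 0.35 to 0.85 m from the base axis. Payload 8.1 kg.
Tool frame: the origin (TCP) lies at the centre of the arm's flange, where the gripper is bolted on; the fingertips stand 186 mm ahead of it and the grasp point (between the pads) lies 167 mm ahead of it; z points along the fingers, y is the line along which they close (so a half turn about z gives the same grasp; the last joint's range is limited). The gripper opens to 93 mm and grips with 3 to 60 N. Pads are 15 mm wide; open, the fingers measure 128 mm over their backs; the gripper's body (75 mm by 188 mm) begins 65 mm behind the grasp point.
Start: joints at [-1.194, 0.13, 1.488, -0, 1.523, -0.085], TCP at [0.267, -0.537, 0.405] pointing down, gripper open.
Joint ranges: [-2.96, 2.96], [-0.89, 2.26], [0.02, 2.5], [-1.34, 4.48], [0, 2.73], [-2.66, 2.66]. Speed limits (rad/s): [2.39, 2.39, 2.79, 3.14, 3.14, 3.14].

## Interface

Orientations are given as a rotation vector (axis times angle).
In Python, from plant import read_state, read_camera, camera_params, robot gives the robot as it stands.
- The arm moves only by the tool carry_out, never from a script. Its argument "targets" is a list of rows, each an object of numbers: "hand": the opening in per cent of the stroke, from 0 (shut) to 100 (fully open); "x", "y", "z": the shift along the tool's x, y, z in m; "ax", "ay", "az": the turn, a rotation vector about the tool's x, y, z in rad. In form: [{"hand": .., "x": .., "y": .., "z": .., "ax": .., "ay": .., "az": ..}, ...]. A call has 1 to 8 rows; each row is the pose to reach, as a shift and turn from the pose commanded when the call began, along the tool's axes at that moment; what a row does not reach only later rows make up. A row lasts 1/8 s, in which the tool goes at most 62.5 mm and 10.7 degrees, less where a joint would pass 70% of its speed; a pose out of reach is approached as far as the arm can. A call with a gripper value outside its range is refused whole. The fingers move at their own pace and stop on an object; "newtons" is the grip in N (left out, the last holds). Time passes only in rows, so rows that repeat a pose let the fingers close. It gives the time, the measured TCP pose, the force, the opening and the grip force at its end, in the units of the state.
- read_state(): the state, without advancing time (a new reading comes with each control period).
- read_camera(name): name is "scene" or "top"; returns (picture, depth): 400x640x3 uint8, blue, green, red; 400x640 float32, m along the optical axis (not along the pixel's ray), 0 where there is no reading.
- camera_params(name): a dict with "fx", "fy", "cx", "cy" (pixels), "k1" (the pictures are not rectified: a ray, as slopes to the right and down, at radius r is drawn at 1 + k1 r^2 times it, then the intrinsics apply), "position" and "rotation" of the camera in the world. Camera axes: x right, y up, looking along -z (the intrinsics and any distortion apply to the point x, -y, -z); pixel columns grow to the right and rows downward; lengths in m; the calibration is good to about 2 mm. A picture is of the moment at which its call begins. camera_params takes no time and is no camera call.
- robot.close_job(): hands the job in; it is judged then, once.
The state is a dict: "t": time; "q": joint angles; "dq": joint speeds; "joint_torque": joint torques, N m; "tool_pos": TCP position; "orientation": TCP orientation; "force": force on the tool from outside, world axes, zero at the start; "wrist_torque": the same for the moment, N m; "opening": finger opening in m; "gripper_force": force on a finger pad.
Only numpy, scipy, OpenCV 4.12 (cv2) and the standard library are available. Lean on these libraries where they do the work, as an engineer would, in place of code of your own. Each camera call takes 0.05 s, during which the arm holds its last target. There are 200 camera calls.

## Task

Lay the spirit level along the front of the shelf, midway between the two black knobs, and press it down flat, to see which end of the shelf is low. Then let go and turn the low end's levelling-foot knob clockwise (seen from above) to raise that end until the bubble sits between the two black lines, leaving the other foot and everything else alone. Last, press the level firmly down on the shelf from above, bubble still between the lines, and finish while still pressing, so that a colleague can tighten the lock nut.

Things in the scene. Friction and masses are not known exactly. Their poses are not given: they have to be found in the camera images.
- shelf: Beech shelf board, 170 (x) x 470 (y) x 18 mm, on a screw foot at each end, with a 12 mm wide, 12 mm high strip along its back (+x) edge. Origin: centre of its underside, about 40 mm above the table; top face at z +18 mm. x to the back, y along the length (left seen from the robot). It cannot slide; its tilt follows the feet, and 20 N pressed near the middle of its length does not change it.
- left_foot (a joint): Turn of the left (+y) foot's knob, rad; grows clockwise seen from above. Clockwise raises this end of the shelf, 4 mm a turn (the feet are 390 mm apart). Starts between -0.45 and 0.45, travel -2 to 7; friction 0.08 N m, stays where it is left. If this end is the low one, it is 1.2 to 3 rad of turn too low.
- right_foot (a joint): The same for the foot at the right (-y) end.
- left_knob (a point): Centre of the left knob, at mid-height: black, round, fluted, 40 mm in diameter, 22 mm high, on an upright screw. It lies 27 mm above the shelf's top, at x -45, y +195 mm of the shelf. A lock nut, 30 mm over its corners, lies on the screw 16 to 23 mm below this point.
- right_knob (a point): The same for the right knob, 195 mm to the right of the shelf's centre.
- left_mark (a point): Outer end of the white index line on top of the left knob, 18 mm from its axis.
- right_mark (a point): Outer end of the white index line on top of the right knob, 18 mm from its axis.
- level: Grey bench level, 150 (x) x 26 (y) x 37 mm, 0.42 kg. Origin: centre of its underside. Lower 20 mm: solid bar; on it two end blocks, 24 mm wide, from 30 to 75 mm either side of the middle; between them, open above, a yellow-green vial, 14 mm thick, top at 34 mm, with black lines 6.5 mm either side of its middle and a pale bubble. Starts flat on the table in front of the shelf.
- bubble (a joint): Offset of the 10 mm long bubble from the vial's middle along the level's x axis, m (-0.013 to 0.013); within 0.0015 it is between the lines. It runs to the high end, 2 mm per mrad of tilt: 3.3 mm per radian of a foot's knob. It settles in about 1.5 s.
- stone: Grey granite nut-cracking stone, 70 (x) x 80 (y) x 70 mm, 1.1 kg, at the back of one end of the shelf, about x +45, y +-125 mm of the shelf. Its weight squashes that foot's rubber pad, so its end is the low one. Origin: centre of its underside. Stays where it is.
- basket: Small white plastic basket of cones, 70 x 80 x 42 mm, 0.12 kg, in the same place at the other end of the shelf. Origin: centre of its underside. Stays where it is.
- glue: White glue bottle, 48 mm in diameter, 135 mm high, on the table to the left. Origin: centre of its underside. Not to be moved.
- slice: Slice of a branch, 84 mm in diameter, 14 mm thick, on the table to the right. Origin: centre of its underside. Not to be moved.
- jar: Amber glass jar, 68 mm in diameter, 95 mm high, to the right of the shelf. Origin: centre of its underside. Not to be moved.
- brush_pot: Blue ceramic pot, 72 mm in diameter, 90 mm high, brushes up to 170 mm, to the left of the shelf. Origin: centre of its underside. Not to be moved.
- mallet: Hammer lying on the table to the right of the robot. Origin: on the table, under its middle. Not to be moved.
Things that resemble listed ones, but are neither listed nor needed, are in the scene too. What is shaped like the stone but pink is not meant.

How it is judged:
By the outcome, as a careful person would: the job done as asked, in the order asked, and still so for the second after the job is handed in, while the arm keeps its last pose, push and grip.
It also fails if it takes over 64 s, if anything falls off the work surface, if the arm or the gripper's body presses on something with over 40 N, if the wrist force passes 120 N, or if a joint passes its speed limit or range.

## Working session

There is one attempt and no reset: what is moved stays moved. The work goes in short steps, Python scripts to look and compute and a tool call to move; the robot and the scene stay as the last step left them, time stands still between calls to the robot, and variables do not carry over. Pictures are saved under pics/ and viewed, at most 10 in all, crops included, and the job is handed in when it is done.

Besides the shell and the picture viewer there is one more tool, called after "Emit:" as name([rows], argument=value, ...), one row to a line, values as JSON. carry_out: Moves the arm, as the interface text tells. Its arguments: {"type":"object","properties":{"targets":{"type":"array","items":{"type":"object","properties":{"hand":{"type":"number"},"x":{"type":"number"},"y":{"type":"number"},"z":{"type":"number"},"ax":{"type":"number"},"ay":{"type":"number"},"az":{"type":"number"}}}},"newtons":{"type":"number"}},"required":["targets"]}

```bash
ls; mkdir -p pics; cat > h.py <<'E'
import numpy as np, cv2
from plant import read_state, read_camera, camera_params, robot
def grab(name, tag):
    im,d=read_camera(name); cv2.imwrite(f'pics/{tag}.png',im); np.save(f'pics/{tag}.npy',d); return im,d
def ray(name,u,v):
    p=camera_params(name); a=np.array([(u-p['cx'])/p['fx'],(v-p['cy'])/p['fy']]); s=a.copy()
    for _ in range(20): s=a/(1+p['k1']*(s@s))
    return np.array(p['position']),np.array(p['rotation']).reshape(3,3)@np.array([s[0],-s[1],-1.])
def atz(name,u,v,z):
    o,r=ray(name,u,v); return o+r*(z-o[2])/r[2]
def atd(name,u,v,d):
    o,r=ray(name,u,v); return o+r*d[int(round(v)),int(round(u))]
def proj(name,P):
    p=camera_params(name); c=np.array(p['rotation']).reshape(3,3).T@(np.array(P)-np.array(p['position']))
    s=np.array([c[0]/-c[2],-c[1]/-c[2]]); s=s*(1+p['k1']*(s@s)); return s[0]*p['fx']+p['cx'],s[1]*p['fy']+p['cy']
E
python3 - <<'E'
from h import *
for n in('scene','top'):
    grab(n,n+'0'); print(n,camera_params(n))
print(read_state())
E
```

```text
pics
scene {'fx': 372.5308919251384, 'fy': 372.5308919251384, 'cx': 321.21999772599963, 'cy': 197.61022863254044, 'k1': -0.07326578278227135, 'position': array([ 0.99189888, -0.57997294,  0.82294023]), 'rotation': array([0.76136818, 0.27599266, 0.70803831])}
top {'fx': 433.25937755255114, 'fy': 433.25937755255114, 'cx': 319.53590411057155, 'cy': 198.64012510098144, 'k1': -0.0762940391785352, 'position': array([0.4094383 , 0.00470483, 1.22487637]), 'rotation': array([ 0.06583864, -0.06428577, -1.57802254])}
{'t': 0.1, 'q': array([-1.19442713e+00,  1.31124323e-01,  1.48914844e+00, -1.19078759e-05,
        1.52302149e+00, -8.54131033e-02]), 'dq': array([-0.00073862, -0.00060891, -0.00274044, -0.00203194, -0.00071309,
        0.00083002]), 'joint_torque': array([ 1.82370317e-03, -5.61342716e+01, -4.93094873e+01,  7.70314015e-02,
        2.92333681e-02, -1.18564887e-05]), 'tool_pos': array([ 0.26726349, -0.536963  ,  0.40378104]), 'orientation': array([-3.05658622e+00, -7.18554113e-01,  4.05741772e-04]), 'force': array([0.28874987, 0.06853255, 0.70173216]), 'wrist_torque': array([ 0.04113749,  0.0092465 , -0.00349564]), 'gripper_force': 0.0, 'opening': 0.09291751945062425}
```

Rotation is a rotation vector; fix the helper.

```bash
sed -i "s/np.array(p\['rotation'\]).reshape(3,3)/cv2.Rodrigues(np.array(p['rotation']))[0]/" h.py; python3 - <<'E'
from h import *
p=camera_params('top'); print(cv2.Rodrigues(p['rotation'])[0].round(2))
E
```

```text
[[-0.01  1.   -0.08]
 [-1.   -0.01 -0.  ]
 [-0.    0.08  1.  ]]
```

View pics/top0.png

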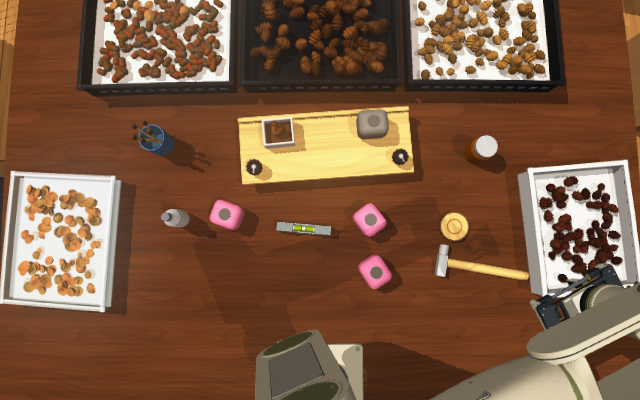

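View pics/scene0.png

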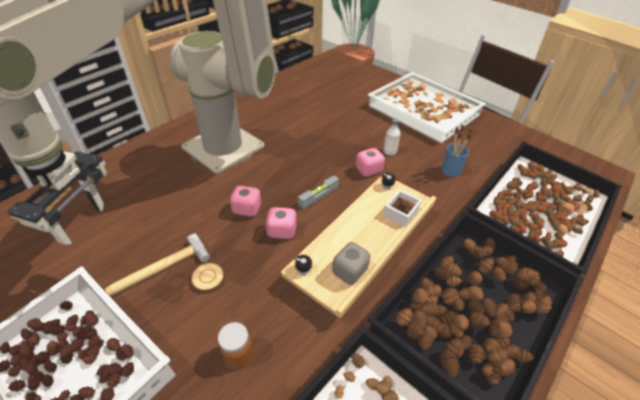

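The top view shows the shelf at about (326,147), with the knobs at (254,167) and (400,157). The grey stone is at (372,124), so the right end is low. The level is at (303,229), with pink decoys at (227,214), (370,220) and (375,271). I'll enlarge this area.

```bash
python3 - <<'E'
from h import *
im=cv2.imread('pics/top0.png'); cv2.imwrite('pics/c0.png',cv2.resize(im[100:250,230:430],None,fx=4,fy=4,interpolation=cv2.INTER_CUBIC))
E
```

```text
(no output)
```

View pics/c0.png

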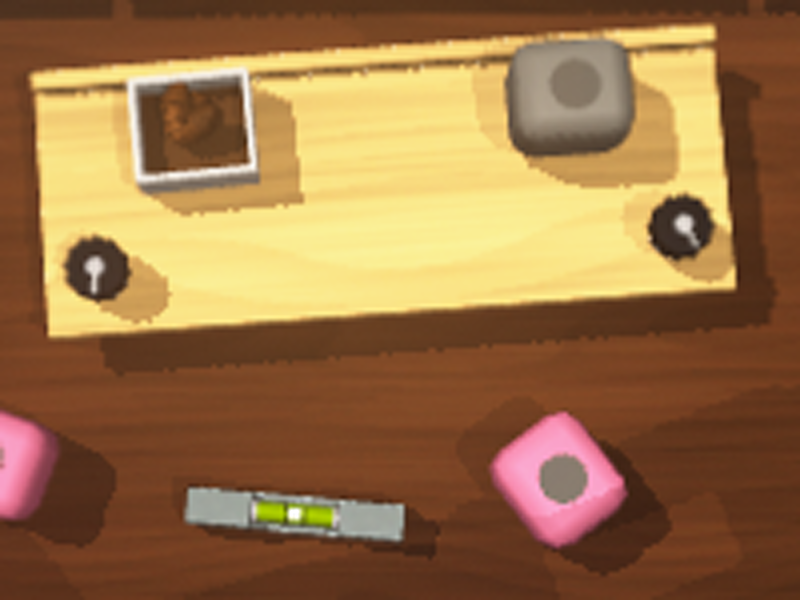

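```bash
python3 - <<'E'
from h import *
np.set_printoptions(precision=4,suppress=True)
d=np.load('pics/top0.npy')
def P(U,V,z): return atz('top',230+(U+.5)/4-.5,100+(V+.5)/4-.5,z)
for n,U,V,z in [('LK',97,268,.096),('RK',681,228,.096),('LM',95,292,.096),('RM',696,246,.096),('fl',48,337,.058),('fr',736,290,.058),('bl',30,75,.07),('br',716,25,.07),('lv1',187,488,.037),('lv2',404,505,.037),('lv3',402,541,.037),('lv4',185,522,.037),('stone',572,95,.128)]:
    print(n,P(U,V,z), atd('top',230+U/4-.4,100+V/4-.4,d)[2])
a=P(97,268,.096);b=P(681,228,.096);print(np.linalg.norm(a-b),np.degrees(np.arctan2(*(a-b)[:2][::1])))
for U,V in [(97,268),(681,228),(300,270),(500,250),(220,508),(370,520),(100,310),(700,280)]: print(U,V,atd('top',230+U/4-.4,100+V/4-.4,d))
E
```

```text
LK [0.5892 0.1779 0.096 ] 0.0984776998255743
RK [ 0.6128 -0.2079  0.096 ] 0.09499300447747894
LM [0.5733 0.1791 0.096 ] 0.09684349855217222
RM [ 0.6007 -0.2175  0.096 ] 0.09568240931576821
fl [0.5482 0.2169 0.058 ] 0.0035368936885624702
fr [ 0.5766 -0.2516  0.058 ] 0.00013725670824116243
bl [0.7271 0.2288 0.07  ] -0.0009325173536200992
br [ 0.7584 -0.2408  0.07  ] -0.001486928781834651
lv1 [0.4457 0.1243 0.037 ] 0.00037374134609224896
lv2 [ 0.4329 -0.0243  0.037 ] 0.00015960262418635018
lv3 [ 0.4083 -0.0227  0.037 ] 0.003461714176475894
lv4 [0.4224 0.1257 0.037 ] 0.0016524679003604437
stone [ 0.6946 -0.1335  0.128 ] 0.12876208818161694
0.38648418698397313 -3.496459701814771
97 268 [0.5889 0.1776 0.0985]
681 228 [ 0.613 -0.208  0.095]
300 270 [0.5924 0.0453 0.0599]
500 250 [ 0.6052 -0.0908  0.0589]
220 508 [0.4319 0.1016 0.0389]
370 520 [ 0.4229 -0.0009  0.0353]
100 310 [0.5668 0.182  0.0554]
700 280 [ 0.5835 -0.2268  0.0593]
```

```bash
cat >> h.py <<'E'
from scipy.spatial.transform import Rotation as R
def plan(x,y,z,yaw):
    "tool pointing down, tool y at yaw (deg) in the world; z is that of the fingertips"
    s=read_state(); R0=R.from_rotvec(s['orientation']); a=np.radians(yaw)
    Y=np.array([np.cos(a),np.sin(a),0]); Z=np.array([0,0,-1.]); G=R.from_matrix(np.c_[np.cross(Y,Z),Y,Z])
    print('t',round(s['t'],2),'tip',(s['tool_pos']+R0.apply([0,0,.186])).round(4),'q6',s['q'][5].round(3),'F',s['force'].round(1),'open',s['opening'].round(4),'grip',s['gripper_force'])
    print('shift',R0.inv().apply(np.array([x,y,z+.186])-s['tool_pos']).round(4),'turn',(R0.inv()*G).as_rotvec().round(4))
E
python3 -c "
from h import *
plan(.427,.051,.10,-5.2)"
```

```text
Traceback (most recent call last):
  File "h.py", line 21, in plan
    print('t',round(s['t'],2),'tip',(s['tool_pos']+R0.apply([0,0,.186])).round(4),'q6',s['q'][5].round(3),'F',s['force'].round(1),'open',s['opening'].round(4),'grip',s['gripper_force'])
                                                                                                                                         ^^^^^^^^^^^^^^^^^^
AttributeError: 'float' object has no attribute 'round'
```

```bash
sed -i "s/s\['opening'\].round(4)/round(s['opening'],4)/" h.py
python3 -c "
from h import *
plan(.427,.051,.10,-5.2)"
```

```text
t 0.1 tip [ 0.2671 -0.5367  0.2178] q6 -0.085 F [0.3 0.1 0.7] open 0.0929 grip 0.0
shift [ 0.405  -0.455   0.1186] turn [-1.5000e-03 -1.0000e-03 -1.0183e+00]
```

Emit:
carry_out([
  {"hand": 65, "x": 0.405, "y": -0.455, "z": 0.04, "az": -1.018},
  {"hand": 65, "x": 0.405, "y": -0.455, "z": 0.04, "az": -1.018},
  {"hand": 65, "x": 0.405, "y": -0.455, "z": 0.04, "az": -1.018},
  {"hand": 65, "x": 0.405, "y": -0.455, "z": 0.04, "az": -1.018},
  {"hand": 65, "x": 0.405, "y": -0.455, "z": 0.04, "az": -1.018},
  {"hand": 65, "x": 0.405, "y": -0.455, "z": 0.04, "az": -1.018},
  {"hand": 65, "x": 0.405, "y": -0.455, "z": 0.04, "az": -1.018},
  {"hand": 65, "x": 0.405, "y": -0.455, "z": 0.04, "az": -1.018},
])

```text
schema error: expected keys hand, x, y, z, ax, ay, az
```

```bash
python3 -c "
from h import *
plan(.427,.051,.09,-5.2)"
```

```text
t 0.1 tip [ 0.2671 -0.5367  0.2178] q6 -0.085 F [0.3 0.1 0.7] open 0.0929 grip 0.0
shift [ 0.405  -0.455   0.1286] turn [-1.5000e-03 -1.0000e-03 -1.0183e+00]
```

Emit:
carry_out([
  {"hand": 65, "x": 0.405, "y": -0.455, "z": 0.04, "ax": 0, "ay": 0, "az": -1.018},
  {"hand": 65, "x": 0.405, "y": -0.455, "z": 0.04, "ax": 0, "ay": 0, "az": -1.018},
  {"hand": 65, "x": 0.405, "y": -0.455, "z": 0.04, "ax": 0, "ay": 0, "az": -1.018},
  {"hand": 65, "x": 0.405, "y": -0.455, "z": 0.04, "ax": 0, "ay": 0, "az": -1.018},
  {"hand": 65, "x": 0.405, "y": -0.455, "z": 0.04, "ax": 0, "ay": 0, "az": -1.018},
  {"hand": 65, "x": 0.405, "y": -0.455, "z": 0.04, "ax": 0, "ay": 0, "az": -1.018},
  {"hand": 65, "x": 0.405, "y": -0.455, "z": 0.04, "ax": 0, "ay": 0, "az": -1.018},
  {"hand": 65, "x": 0.405, "y": -0.455, "z": 0.04, "ax": 0, "ay": 0, "az": -1.018},
])

```text
t: 1.1
tool_pos: [0.3982, -0.0537, 0.3718]
orientation: [2.32, 2.117, 0.0]
force: [1.0, -0.1, -0.3]
opening: 0.0607
gripper_force: 0.0
```

```bash
python3 -c "
from h import *
plan(.427,.051,.06,-5.2)"
```

```text
t 1.1 tip [ 0.3983 -0.0537  0.1858] q6 -0.171 F [ 1.  -0.1 -0.3] open 0.0607 grip 0.0
shift [0.1069 0.0191 0.1258] turn [ 0.0005  0.0001 -0.0006]
```

Emit:
carry_out([
  {"hand": 65, "x": 0.06, "y": 0.011, "z": 0.0, "ax": 0, "ay": 0, "az": 0},
  {"hand": 65, "x": 0.106, "y": 0.019, "z": 0.03, "ax": 0, "ay": 0, "az": 0},
  {"hand": 65, "x": 0.106, "y": 0.019, "z": 0.08, "ax": 0, "ay": 0, "az": 0},
  {"hand": 65, "x": 0.106, "y": 0.019, "z": 0.125, "ax": 0, "ay": 0, "az": 0},
  {"hand": 65, "x": 0.106, "y": 0.019, "z": 0.125, "ax": 0, "ay": 0, "az": 0},
  {"hand": 65, "x": 0.106, "y": 0.019, "z": 0.125, "ax": 0, "ay": 0, "az": 0},
])

```text
t: 1.85
tool_pos: [0.4274, 0.048, 0.2485]
orientation: [2.32, 2.117, 0.001]
force: [1.1, -0.3, 0.7]
opening: 0.0609
gripper_force: 0.0
```

```bash
python3 -c "
from h import *
plan(.427,.051,.006,-5.2)"
```

```text
t 1.85 tip [0.4276 0.048  0.0625] q6 0.084 F [ 1.1 -0.3  0.7] open 0.0609 grip 0.0
shift [ 0.003  -0.0008  0.0565] turn [ 0.0012 -0.0001 -0.0006]
```

Emit:
carry_out([
  {"hand": 65, "x": 0.002, "y": -0.001, "z": 0.03, "ax": 0.001, "ay": 0, "az": 0},
  {"hand": 65, "x": 0.002, "y": -0.001, "z": 0.056, "ax": 0.001, "ay": 0, "az": 0},
  {"hand": 65, "x": 0.002, "y": -0.001, "z": 0.056, "ax": 0.001, "ay": 0, "az": 0},
  {"hand": 10, "x": 0.002, "y": -0.001, "z": 0.056, "ax": 0.001, "ay": 0, "az": 0},
  {"hand": 10, "x": 0.002, "y": -0.001, "z": 0.056, "ax": 0.001, "ay": 0, "az": 0},
  {"hand": 10, "x": 0.002, "y": -0.001, "z": 0.056, "ax": 0.001, "ay": 0, "az": 0},
  {"hand": 10, "x": 0.002, "y": -0.001, "z": 0.056, "ax": 0.001, "ay": 0, "az": 0},
  {"hand": 10, "x": 0.002, "y": -0.001, "z": 0.056, "ax": 0.001, "ay": 0, "az": 0},
], newtons=30)

```text
t: 2.85
tool_pos: [0.4266, 0.0502, 0.1917]
orientation: [2.32, 2.118, 0.001]
force: [0.9, 0.4, 4.9]
opening: 0.0258
gripper_force: 30.0
```

```bash
python3 -c "
from h import *
plan(.599,-.015,.12,3.5)"
```

```text
t 2.85 tip [0.4268 0.0502 0.0057] q6 0.089 F [0.9 0.4 4.9] open 0.0258 grip 30.00096470117569
shift [-0.0493  0.1777 -0.1141] turn [ 0.0008 -0.     -0.1521]
```

Emit:
carry_out([
  {"hand": 10, "x": 0, "y": 0, "z": -0.03, "ax": 0, "ay": 0, "az": 0},
  {"hand": 10, "x": 0, "y": 0, "z": -0.08, "ax": 0, "ay": 0, "az": 0},
  {"hand": 10, "x": -0.005, "y": 0.02, "z": -0.114, "ax": 0, "ay": 0, "az": -0.03},
  {"hand": 10, "x": -0.019, "y": 0.07, "z": -0.114, "ax": 0, "ay": 0, "az": -0.08},
  {"hand": 10, "x": -0.033, "y": 0.12, "z": -0.114, "ax": 0, "ay": 0, "az": -0.12},
  {"hand": 10, "x": -0.046, "y": 0.165, "z": -0.114, "ax": 0, "ay": 0, "az": -0.15},
  {"hand": 10, "x": -0.049, "y": 0.178, "z": -0.114, "ax": 0, "ay": 0, "az": -0.152},
  {"hand": 10, "x": -0.049, "y": 0.178, "z": -0.114, "ax": 0, "ay": 0, "az": -0.152},
])

```text
t: 3.85
tool_pos: [0.5986, -0.0149, 0.3032]
orientation: [-2.151, -2.285, 0.004]
force: [-0.9, 0.4, -4.5]
opening: 0.0259
gripper_force: 30.0
```

```bash
python3 - <<'E'
from h import *
plan(.599,-.015,.068,3.5)
im,d=grab('top','t1'); cv2.imwrite('pics/c1.png',cv2.resize(im[100:250,230:430],None,fx=4,fy=4,interpolation=cv2.INTER_CUBIC))
E
```

```text
t 3.85 tip [ 0.5979 -0.0148  0.1172] q6 -0.171 F [-0.9  0.4 -4.5] open 0.0259 grip 29.99758690595627
shift [-0.0002  0.0006  0.0492] turn [-0.0042 -0.0008 -0.0008]
```

View pics/c1.png

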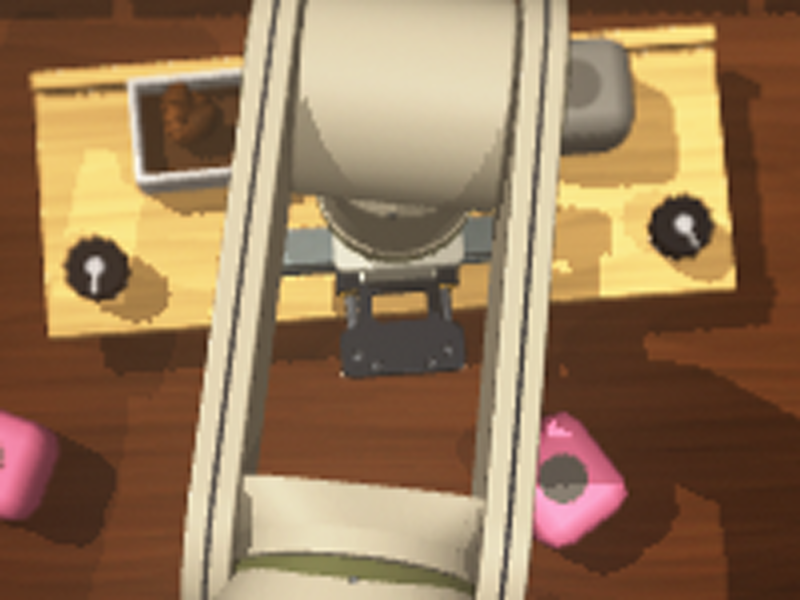

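The level is held and sits parallel above the front of the shelf, at about crop (390,250). Lowering it now.

Emit:
carry_out([
  {"hand": 10, "x": 0, "y": 0.001, "z": 0.025, "ax": -0.004, "ay": 0, "az": 0},
  {"hand": 10, "x": 0, "y": 0.001, "z": 0.044, "ax": -0.004, "ay": 0, "az": 0},
  {"hand": 10, "x": 0, "y": 0.001, "z": 0.049, "ax": -0.004, "ay": 0, "az": 0},
  {"hand": 10, "x": 0, "y": 0.001, "z": 0.051, "ax": -0.004, "ay": 0, "az": 0},
  {"hand": 10, "x": 0, "y": 0.001, "z": 0.051, "ax": -0.004, "ay": 0, "az": 0},
])

```text
t: 4.53
tool_pos: [0.6001, -0.0147, 0.2546]
orientation: [2.151, 2.286, 0.005]
force: [-0.6, 1.1, -4.3]
opening: 0.0255
gripper_force: 30.0
```

Emit:
carry_out([
  {"hand": 10, "x": 0, "y": 0, "z": 0.002, "ax": 0, "ay": 0, "az": 0},
  {"hand": 10, "x": 0, "y": 0, "z": 0.003, "ax": 0, "ay": 0, "az": 0},
  {"hand": 10, "x": 0, "y": 0, "z": 0.004, "ax": 0, "ay": 0, "az": 0},
  {"hand": 10, "x": 0, "y": 0, "z": 0.004, "ax": 0, "ay": 0, "az": 0},
])

```text
t: 5.03
tool_pos: [0.5999, -0.0147, 0.2498]
orientation: [2.151, 2.287, 0.004]
force: [-0.3, -0.2, -3.7]
opening: 0.0258
gripper_force: 30.0
```

Emit:
carry_out([
  {"hand": 10, "x": 0, "y": 0, "z": 0.001, "ax": 0, "ay": 0, "az": 0},
  {"hand": 10, "x": 0, "y": 0, "z": 0.002, "ax": 0, "ay": 0, "az": 0},
  {"hand": 10, "x": 0, "y": 0, "z": 0.002, "ax": 0, "ay": 0, "az": 0},
])

```text
t: 5.4
tool_pos: [0.6001, -0.0147, 0.2495]
orientation: [2.151, 2.287, 0.004]
force: [-6.3, -0.5, 9.0]
opening: 0.0262
gripper_force: 30.0
```

Contact, pressing with about 13 N. Release, lift, and turn the hand 90° to press on the end blocks.

Emit:
carry_out([
  {"hand": 10, "x": 0, "y": 0, "z": 0.002, "ax": 0, "ay": 0, "az": 0},
  {"hand": 60, "x": 0, "y": 0, "z": 0.001, "ax": 0, "ay": 0, "az": 0},
  {"hand": 60, "x": 0, "y": 0, "z": 0.001, "ax": 0, "ay": 0, "az": 0},
  {"hand": 60, "x": 0, "y": 0, "z": 0.001, "ax": 0, "ay": 0, "az": 0},
  {"hand": 60, "x": 0, "y": 0, "z": -0.03, "ax": 0, "ay": 0, "az": 0},
  {"hand": 60, "x": 0, "y": 0, "z": -0.07, "ax": 0, "ay": 0, "az": 0},
  {"hand": 60, "x": 0, "y": 0, "z": -0.07, "ax": 0, "ay": 0, "az": 0},
])

```text
t: 6.28
tool_pos: [0.6012, -0.0149, 0.322]
orientation: [2.147, 2.283, 0.01]
force: [0.8, 0.1, 0.4]
opening: 0.0557
gripper_force: 0.0
```

```bash
python3 -c "
from h import *
plan(.599,-.015,.102,93.5)"
```

```text
t 6.28 tip [ 0.6031 -0.015   0.136 ] q6 -0.171 F [0.8 0.1 0.4] open 0.0557 grip 0.0
shift [ 0.     -0.0025  0.034 ] turn [ 0.0071  0.0087 -1.5708]
```

Emit:
carry_out([
  {"hand": 88, "x": 0, "y": -0.003, "z": 0, "ax": 0.007, "ay": 0.008, "az": -1.571},
  {"hand": 88, "x": 0, "y": -0.003, "z": 0, "ax": 0.007, "ay": 0.008, "az": -1.571},
  {"hand": 88, "x": 0, "y": -0.003, "z": 0, "ax": 0.007, "ay": 0.008, "az": -1.571},
  {"hand": 88, "x": 0, "y": -0.003, "z": 0, "ax": 0.007, "ay": 0.008, "az": -1.571},
  {"hand": 88, "x": 0, "y": -0.003, "z": 0, "ax": 0.007, "ay": 0.008, "az": -1.571},
  {"hand": 88, "x": 0, "y": -0.003, "z": 0, "ax": 0.007, "ay": 0.008, "az": -1.571},
  {"hand": 88, "x": 0, "y": -0.003, "z": 0, "ax": 0.007, "ay": 0.008, "az": -1.571},
  {"hand": 88, "x": 0, "y": -0.003, "z": 0.02, "ax": 0.007, "ay": 0.008, "az": -1.571},
])

```text
t: 7.28
tool_pos: [0.5973, -0.015, 0.2982]
orientation: [-0.006, -3.138, -0.001]
force: [-1.4, -0.9, -0.1]
opening: 0.082
gripper_force: 0.0
```

```bash
python3 -c "
from h import *
plan(.6,-.015,.098,93.5)"
```

```text
t 7.28 tip [ 0.5965 -0.0149  0.1122] q6 -1.678 F [-1.4 -0.9 -0.1] open 0.082 grip 0.0
shift [-0.0028 -0.      0.0142] turn [ 0.0006 -0.004  -0.0647]
```

Emit:
carry_out([
  {"hand": 88, "x": -0.003, "y": 0, "z": 0.005, "ax": 0, "ay": -0.002, "az": -0.03},
  {"hand": 88, "x": -0.003, "y": 0, "z": 0.013, "ax": 0, "ay": -0.002, "az": -0.03},
  {"hand": 88, "x": -0.003, "y": 0, "z": 0.015, "ax": 0, "ay": -0.002, "az": -0.03},
  {"hand": 88, "x": -0.003, "y": 0, "z": 0.016, "ax": 0, "ay": -0.002, "az": -0.03},
  {"hand": 88, "x": -0.003, "y": 0, "z": 0.016, "ax": 0, "ay": -0.002, "az": -0.03},
])

```text
t: 7.9
tool_pos: [0.5998, -0.0149, 0.2821]
orientation: [0.031, -3.138, -0.001]
force: [-0.0, -0.7, 0.4]
opening: 0.0818
gripper_force: 0.0
```

```bash
python3 -c "
from h import *
plan(.6,-.015,.098,93.5)"
```

```text
t 7.9 tip [ 0.5991 -0.0148  0.0961] q6 -1.701 F [-0.  -0.7  0.4] open 0.0818 grip 0.0
shift [-0.0002 -0.0001 -0.0019] turn [ 0.0008 -0.0036 -0.0416]
```

Emit:
carry_out([
  {"hand": 88, "x": 0, "y": 0, "z": 0.001, "ax": 0, "ay": 0, "az": 0},
  {"hand": 88, "x": 0, "y": 0, "z": 0.002, "ax": 0, "ay": 0, "az": 0},
  {"hand": 88, "x": 0, "y": 0, "z": 0.0025, "ax": 0, "ay": 0, "az": 0},
])

```text
t: 8.28
tool_pos: [0.6, -0.0149, 0.2812]
orientation: [0.032, -3.139, -0.001]
force: [-4.0, 0.0, 13.8]
opening: 0.0822
gripper_force: 6.5
```

Emit:
carry_out([
  {"hand": 88, "x": 0, "y": 0, "z": 0, "ax": 0, "ay": 0, "az": 0},
  {"hand": 88, "x": 0, "y": 0, "z": -0.03, "ax": 0, "ay": 0, "az": 0},
  {"hand": 80, "x": 0, "y": 0, "z": -0.06, "ax": 0, "ay": 0, "az": 0},
  {"hand": 75, "x": 0, "y": 0, "z": -0.06, "ax": 0, "ay": 0, "az": 0},
])

```text
t: 8.78
tool_pos: [0.601, -0.0151, 0.3427]
orientation: [-0.031, 3.14, 0.0]
force: [0.7, -0.5, -0.9]
opening: 0.0712
gripper_force: 0.0
```

```bash
python3 -c "
from h import *
plan(.613,-.2085,.150,71)"
```

```text
t 8.78 tip [ 0.6013 -0.0151  0.1567] q6 -1.701 F [ 0.7 -0.5 -0.9] open 0.0712 grip 0.0
shift [-0.0081 -0.1936  0.0067] turn [3.000e-04 1.700e-03 3.517e-01]
```

Emit:
carry_out([
  {"hand": 75, "x": -0.002, "y": -0.05, "z": 0, "ax": 0, "ay": 0, "az": 0.1},
  {"hand": 75, "x": -0.004, "y": -0.1, "z": 0, "ax": 0, "ay": 0, "az": 0.25},
  {"hand": 75, "x": -0.006, "y": -0.15, "z": 0, "ax": 0, "ay": 0, "az": 0.35},
  {"hand": 75, "x": -0.008, "y": -0.194, "z": 0, "ax": 0, "ay": 0, "az": 0.352},
  {"hand": 75, "x": -0.008, "y": -0.194, "z": 0, "ax": 0, "ay": 0, "az": 0.352},
  {"hand": 75, "x": -0.008, "y": -0.194, "z": 0, "ax": 0, "ay": 0, "az": 0.352},
])

```text
t: 9.52
tool_pos: [0.6115, -0.2083, 0.3378]
orientation: [-0.518, -3.092, -0.002]
force: [-0.7, 0.3, -0.5]
opening: 0.0695
gripper_force: 0.0
```

```bash
python3 - <<'E'
from h import *
plan(.613,-.2085,.085,71)
im,d=grab('top','t2'); im2,_=grab('scene','s2')
u,v=map(int,proj('top',[.6,-.015,.095])); a=cv2.resize(im[v-20:v+20,u-40:u+40],(800,400),interpolation=cv2.INTER_CUBIC)
u2,v2=map(int,proj('scene',[.6,-.015,.095])); b=cv2.resize(im2[v2-30:v2+30,u2-50:u2+50],None,fx=3.3,fy=3.3,interpolation=cv2.INTER_CUBIC)
b2=cv2.resize(im[100:200,230:430],None,fx=2,fy=2)
c=np.zeros((200,800,3),np.uint8); c[:198,:330]=b[:198]; c[:200,400:800]=b2; cv2.imwrite('pics/c2.png',np.vstack([a,c])); print(u,v,u2,v2)
E
```

```text
t 9.53 tip [ 0.6105 -0.208   0.1518] q6 -1.646 F [-0.7  0.3 -0.5] open 0.0695 grip 0.0
shift [-0.0018  0.0003  0.0668] turn [-0.0001 -0.0061 -0.0006]
326 161 350 212
```

View pics/c2.png

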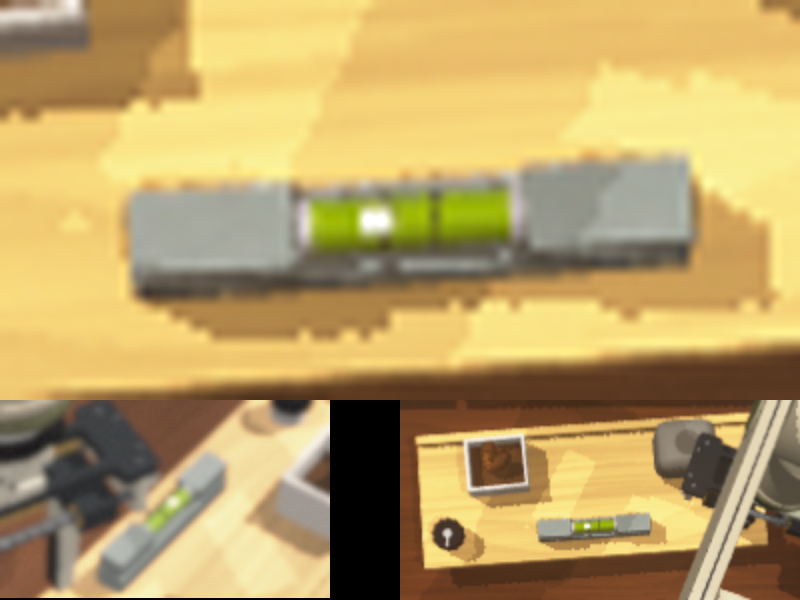

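Right end low: bubble is at U=376 against the vial middle at U≈410, at 3.75 px/mm, so it's about 9 mm to the left (≈2.8 rad). Now gripping the right knob.

Emit:
carry_out([
  {"hand": 75, "x": -0.002, "y": 0, "z": 0.03, "ax": 0, "ay": -0.006, "az": 0},
  {"hand": 75, "x": -0.002, "y": 0, "z": 0.065, "ax": 0, "ay": -0.006, "az": 0},
  {"hand": 75, "x": -0.002, "y": 0, "z": 0.081, "ax": 0, "ay": -0.006, "az": 0},
  {"hand": 75, "x": -0.002, "y": 0, "z": 0.081, "ax": 0, "ay": -0.006, "az": 0},
  {"hand": 75, "x": -0.002, "y": 0, "z": 0.081, "ax": 0, "ay": -0.006, "az": 0},
])

```text
t: 10.25
tool_pos: [0.614, -0.2093, 0.2598]
orientation: [0.517, 3.095, -0.002]
force: [0.2, -0.2, -0.6]
opening: 0.0698
gripper_force: 0.0
```

```bash
python3 - <<'E'
from h import *
plan(.613,-.209,.071,71)
im2,_=grab('scene','s3')
u2,v2=map(int,proj('scene',[.613,-.209,.085])); b=cv2.resize(im2[v2-40:v2+40,u2-50:u2+50],None,fx=6,fy=6,interpolation=cv2.INTER_CUBIC)
cv2.imwrite('pics/c3.png',b)
E
```

```text
t 10.25 tip [ 0.6147 -0.2097  0.0738] q6 -1.647 F [ 0.2 -0.2 -0.6] open 0.0698 grip 0.0
shift [ 0.0011 -0.0001  0.0028] turn [-0.0008  0.004   0.0003]
```

View pics/c3.png

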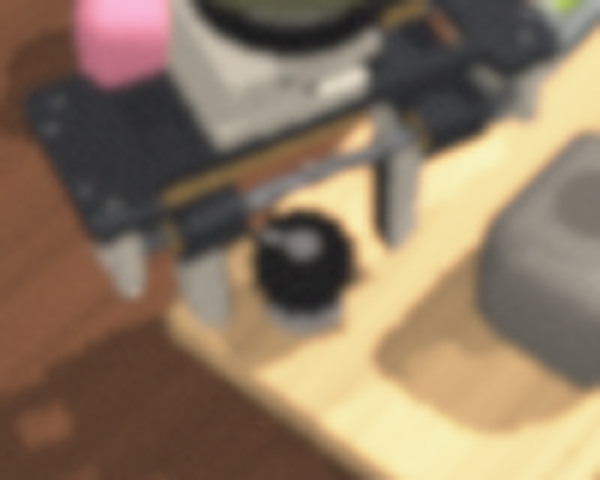

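Fingers straddle the knob (crop ~(305,260)), clear of the stone. Closing.

Emit:
carry_out([
  {"hand": 30, "x": 0.0, "y": 0, "z": 0.002, "ax": 0, "ay": 0, "az": 0},
  {"hand": 30, "x": 0.0, "y": 0, "z": 0.002, "ax": 0, "ay": 0, "az": 0},
  {"hand": 30, "x": 0.0, "y": 0, "z": 0.002, "ax": 0, "ay": 0, "az": 0},
  {"hand": 30, "x": 0.0, "y": 0, "z": 0.002, "ax": 0, "ay": 0, "az": 0},
  {"hand": 30, "x": 0.0, "y": 0, "z": 0.002, "ax": 0, "ay": 0, "az": 0},
], newtons=20)

```text
t: 10.92
tool_pos: [0.6136, -0.209, 0.2563]
orientation: [0.518, 3.097, -0.001]
force: [1.2, 3.2, 1.6]
opening: 0.0392
gripper_force: 20.0
```

Emit:
carry_out([
  {"hand": 30, "x": 0, "y": 0, "z": 0, "ax": 0, "ay": 0, "az": 0.15},
  {"hand": 30, "x": 0, "y": 0, "z": 0, "ax": 0, "ay": 0, "az": 0.33},
  {"hand": 30, "x": 0, "y": 0, "z": -0.0003, "ax": 0, "ay": 0, "az": 0.51},
  {"hand": 30, "x": 0, "y": 0, "z": -0.0005, "ax": 0, "ay": 0, "az": 0.69},
  {"hand": 30, "x": 0, "y": 0, "z": -0.0006, "ax": 0, "ay": 0, "az": 0.87},
  {"hand": 30, "x": 0, "y": 0, "z": -0.0007, "ax": 0, "ay": 0, "az": 1.05},
  {"hand": 30, "x": 0, "y": 0, "z": -0.0008, "ax": 0, "ay": 0, "az": 1.23},
  {"hand": 30, "x": 0, "y": 0, "z": -0.0009, "ax": 0, "ay": 0, "az": 1.4},
])

```text
t: 11.92
tool_pos: [0.6154, -0.2073, 0.2572]
orientation: [2.394, 2.028, 0.01]
force: [17.6, 10.3, -7.2]
opening: 0.0395
gripper_force: 20.0
```

```bash
python3 - <<'E'
from h import *
plan(.613,-.209,.071,0)
E
```

```text
t 11.93 tip [ 0.6168 -0.2071  0.0712] q6 -0.241 F [17.6 10.3 -7.2] open 0.0395 grip 19.991835951805115
shift [-0.002  -0.0021  0.0002] turn [ 0.0073 -0.0018 -0.1652]
```

Emit:
carry_out([
  {"hand": 30, "x": 0.001, "y": 0.001, "z": 0, "ax": 0, "ay": 0, "az": 0},
  {"hand": 30, "x": 0.0015, "y": 0.002, "z": 0.0005, "ax": 0, "ay": 0, "az": 0},
  {"hand": 30, "x": 0.0015, "y": 0.002, "z": 0.0005, "ax": 0, "ay": 0, "az": 0},
])

```text
t: 12.3
tool_pos: [0.6164, -0.2071, 0.257]
orientation: [2.39, 2.035, 0.004]
force: [4.6, 6.7, 1.0]
opening: 0.0397
gripper_force: 20.0
```

Emit:
carry_out([
  {"hand": 30, "x": 0.001, "y": 0.0003, "z": 0, "ax": 0, "ay": 0, "az": 0.15},
  {"hand": 30, "x": 0.001, "y": 0.0003, "z": -0.0002, "ax": 0, "ay": 0, "az": 0.33},
  {"hand": 30, "x": 0.001, "y": 0.0003, "z": -0.0003, "ax": 0, "ay": 0, "az": 0.51},
  {"hand": 30, "x": 0.001, "y": 0.0003, "z": -0.0004, "ax": 0, "ay": 0, "az": 0.69},
  {"hand": 30, "x": 0.001, "y": 0.0003, "z": -0.0005, "ax": 0, "ay": 0, "az": 0.87},
  {"hand": 30, "x": 0.001, "y": 0.0003, "z": -0.0006, "ax": 0, "ay": 0, "az": 1.0},
  {"hand": 30, "x": 0.001, "y": 0.0003, "z": -0.0007, "ax": 0, "ay": 0, "az": 1.1},
  {"hand": 30, "x": 0.001, "y": 0.0003, "z": -0.0007, "ax": 0, "ay": 0, "az": 1.1},
])

```text
t: 13.3
tool_pos: [0.6178, -0.2079, 0.2583]
orientation: [3.1, 0.481, 0.011]
force: [13.3, -2.6, -4.6]
opening: 0.0399
gripper_force: 20.0
```

Emit:
carry_out([
  {"hand": 30, "x": 0, "y": 0, "z": 0, "ax": 0, "ay": 0, "az": 0},
  {"hand": 30, "x": 0, "y": 0, "z": 0, "ax": 0, "ay": 0, "az": 0},
  {"hand": 30, "x": 0, "y": 0, "z": 0, "ax": 0, "ay": 0, "az": 0},
  {"hand": 30, "x": 0, "y": 0, "z": 0, "ax": 0, "ay": 0, "az": 0},
  {"hand": 30, "x": 0, "y": 0, "z": 0, "ax": 0, "ay": 0, "az": 0},
  {"hand": 30, "x": 0, "y": 0, "z": 0, "ax": 0, "ay": 0, "az": 0},
  {"hand": 30, "x": 0, "y": 0, "z": 0, "ax": 0, "ay": 0, "az": 0},
  {"hand": 30, "x": 0, "y": 0, "z": 0, "ax": 0, "ay": 0, "az": 0},
])

```text
t: 14.3
tool_pos: [0.6178, -0.2079, 0.2583]
orientation: [3.099, 0.484, 0.011]
force: [13.0, -4.1, -4.9]
opening: 0.0396
gripper_force: 20.0
```

```bash
cat >> h.py <<'E'
def bub(tag):
    im,d=grab('top',tag); m=im.astype(float); u,v=map(int,proj('top',[.599,-.015,.095])); 
    b,g,r=[m[v-9:v+10,u-33:u+34,i] for i in range(3)]
    yy,xx=np.mgrid[v-9:v+10,u-33:u+34]
    sat=((m[v-9:v+10,u-33:u+34].max(2)-m[v-9:v+10,u-33:u+34].min(2)))
    gm=(g>r+15)&(g-b>60); pts=np.c_[xx[gm],yy[gm]]; print('vial u',pts[:,0].min(),pts[:,0].max(),'v',pts[:,1].min(),pts[:,1].max(),'n',len(pts))
    u0,u1=pts[:,0].min(),pts[:,0].max(); vs=int(np.median(pts[:,1]))
    print('blue',[int(x) for x in m[vs-1:vs+2,u0-2:u1+3,0].max(0)],'from',u0-2)
    cv2.imwrite(f'pics/{tag}c.png',cv2.resize(im[v-20:v+20,u-40:u+40],(800,400),interpolation=cv2.INTER_CUBIC)); print('crop',u-40,v-20)
E
python3 - <<'E'
from h import *
plan(.613,-.209,.071,-70)
bub('t4')
E
```

```text
t 14.3 tip [ 0.6192 -0.2086  0.0723] q6 0.858 F [13.  -4.1 -4.9] open 0.0396 grip 19.999330937862396
shift [-0.0049 -0.0004  0.0013] turn [ 0.0059 -0.0063 -0.0395]
vial u 317 336 v 160 165 n 64
blue [143, 212, 62, 58, 58, 35, 34, 39, 27, 41, 23, 61, 248, 245, 241, 56, 15, 13, 13, 14, 14, 95, 183, 154] from 315
crop 286 142
```

View pics/t4c.png

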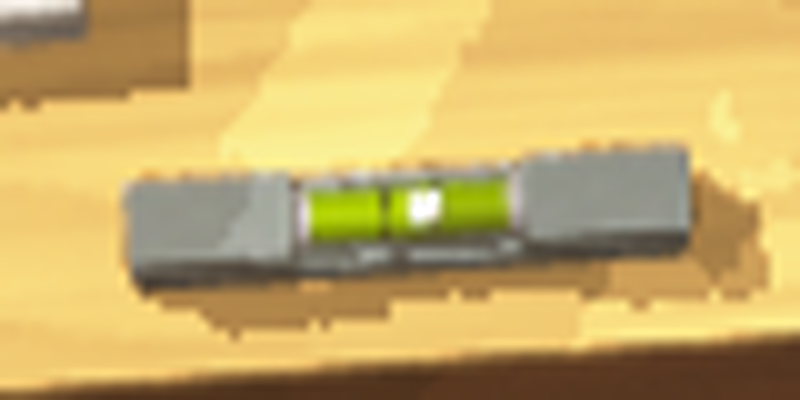

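Bubble now reads at U≈425 (about +4 mm right), but the grip is pulling sideways and up on the knob. I'll release and let it settle before judging.

Emit:
carry_out([
  {"hand": 65, "x": 0, "y": 0, "z": 0, "ax": 0, "ay": 0, "az": 0},
  {"hand": 65, "x": 0, "y": 0, "z": 0, "ax": 0, "ay": 0, "az": 0},
  {"hand": 65, "x": 0, "y": 0, "z": 0, "ax": 0, "ay": 0, "az": 0},
  {"hand": 65, "x": 0, "y": 0, "z": 0, "ax": 0, "ay": 0, "az": 0},
  {"hand": 65, "x": 0, "y": 0, "z": 0, "ax": 0, "ay": 0, "az": 0},
  {"hand": 65, "x": 0, "y": 0, "z": 0, "ax": 0, "ay": 0, "az": 0},
  {"hand": 65, "x": 0, "y": 0, "z": 0, "ax": 0, "ay": 0, "az": 0},
  {"hand": 65, "x": 0, "y": 0, "z": 0, "ax": 0, "ay": 0, "az": 0},
])

```text
t: 15.35
tool_pos: [0.616, -0.2073, 0.2572]
orientation: [3.103, 0.484, 0.002]
force: [0.1, -0.7, 0.4]
opening: 0.0603
gripper_force: 0.0
```

Emit:
carry_out([
  {"hand": 65, "x": 0, "y": 0, "z": 0, "ax": 0, "ay": 0, "az": 0},
  {"hand": 65, "x": 0, "y": 0, "z": 0, "ax": 0, "ay": 0, "az": 0},
  {"hand": 65, "x": 0, "y": 0, "z": 0, "ax": 0, "ay": 0, "az": 0},
  {"hand": 65, "x": 0, "y": 0, "z": 0, "ax": 0, "ay": 0, "az": 0},
  {"hand": 65, "x": 0, "y": 0, "z": 0, "ax": 0, "ay": 0, "az": 0},
  {"hand": 65, "x": 0, "y": 0, "z": 0, "ax": 0, "ay": 0, "az": 0},
  {"hand": 65, "x": 0, "y": 0, "z": 0, "ax": 0, "ay": 0, "az": 0},
  {"hand": 65, "x": 0, "y": 0, "z": 0, "ax": 0, "ay": 0, "az": 0},
])

```text
t: 16.35
tool_pos: [0.616, -0.2073, 0.2572]
orientation: [3.103, 0.484, 0.002]
force: [0.4, 0.4, 0.1]
opening: 0.0608
gripper_force: 0.0
```

```bash
python3 - <<'E'
from h import *
plan(.613,-.209,.071,-70)
bub('t5')
E
```

```text
t 16.35 tip [ 0.6163 -0.2075  0.0712] q6 0.858 F [0.4 0.4 0.1] open 0.0608 grip 0.0
shift [-0.0034  0.0007  0.0002] turn [ 0.0016 -0.001  -0.0393]
vial u 317 336 v 160 165 n 62
blue [149, 215, 66, 58, 58, 36, 35, 39, 25, 35, 248, 249, 245, 95, 34, 13, 16, 13, 13, 13, 14, 58, 183, 149] from 315
crop 286 142
```

Released and settled, the bubble is at u≈326.25 against a middle of u≈326.6, so roughly −0.9 mm. It needs about 0.3 rad more. Recentring, regripping and turning.

Emit:
carry_out([
  {"hand": 65, "x": 0, "y": 0.002, "z": 0, "ax": 0, "ay": 0, "az": -0.15},
  {"hand": 65, "x": 0, "y": 0.002, "z": 0, "ax": 0, "ay": 0, "az": -0.3},
  {"hand": 30, "x": 0, "y": 0.002, "z": 0, "ax": 0, "ay": 0, "az": -0.3},
  {"hand": 30, "x": 0, "y": 0.002, "z": 0, "ax": 0, "ay": 0, "az": -0.3},
  {"hand": 30, "x": 0, "y": 0.002, "z": 0, "ax": 0, "ay": 0, "az": -0.3},
  {"hand": 30, "x": 0, "y": 0.002, "z": 0, "ax": 0, "ay": 0, "az": -0.3},
])

```text
t: 17.15
tool_pos: [0.6167, -0.2092, 0.2572]
orientation: [2.995, 0.941, 0.002]
force: [0.4, -0.6, -0.5]
opening: 0.04
gripper_force: 20.0
```

Emit:
carry_out([
  {"hand": 30, "x": 0, "y": 0, "z": 0, "ax": 0, "ay": 0, "az": 0.1},
  {"hand": 30, "x": 0, "y": 0, "z": 0, "ax": 0, "ay": 0, "az": 0.2},
  {"hand": 30, "x": 0, "y": 0, "z": 0, "ax": 0, "ay": 0, "az": 0.3},
  {"hand": 30, "x": 0, "y": 0, "z": 0, "ax": 0, "ay": 0, "az": 0.3},
  {"hand": 65, "x": 0, "y": 0, "z": 0, "ax": 0, "ay": 0, "az": 0.3},
  {"hand": 65, "x": 0, "y": 0, "z": 0, "ax": 0, "ay": 0, "az": 0.3},
  {"hand": 65, "x": 0, "y": 0, "z": 0, "ax": 0, "ay": 0, "az": 0.3},
  {"hand": 65, "x": 0, "y": 0, "z": 0, "ax": 0, "ay": 0, "az": 0.3},
])

```text
t: 18.15
tool_pos: [0.6166, -0.2091, 0.2571]
orientation: [3.103, 0.485, 0.002]
force: [0.1, -0.5, -0.1]
opening: 0.0602
gripper_force: 0.0
```

Emit:
carry_out([
  {"hand": 75, "x": 0, "y": 0, "z": -0.03, "ax": 0, "ay": 0, "az": 0},
  {"hand": 75, "x": 0, "y": 0, "z": -0.08, "ax": 0, "ay": 0, "az": 0},
  {"hand": 75, "x": 0, "y": 0, "z": -0.08, "ax": 0, "ay": 0, "az": 0},
  {"hand": 75, "x": 0, "y": 0, "z": -0.08, "ax": 0, "ay": 0, "az": 0},
  {"hand": 75, "x": 0, "y": 0, "z": -0.08, "ax": 0, "ay": 0, "az": 0},
  {"hand": 75, "x": 0, "y": 0, "z": -0.08, "ax": 0, "ay": 0, "az": 0},
  {"hand": 75, "x": 0, "y": 0, "z": -0.08, "ax": 0, "ay": 0, "az": 0},
  {"hand": 75, "x": 0, "y": 0, "z": -0.08, "ax": 0, "ay": 0, "az": 0},
])

```text
t: 19.15
tool_pos: [0.6165, -0.209, 0.3368]
orientation: [3.103, 0.484, 0.001]
force: [0.1, -0.3, -0.5]
opening: 0.0699
gripper_force: 0.0
```

Emit:
carry_out([
  {"hand": 75, "x": 0, "y": 0, "z": 0, "ax": 0, "ay": 0, "az": 0},
  {"hand": 75, "x": 0, "y": 0, "z": 0, "ax": 0, "ay": 0, "az": 0},
  {"hand": 75, "x": 0, "y": 0, "z": 0, "ax": 0, "ay": 0, "az": 0},
  {"hand": 75, "x": 0, "y": 0, "z": 0, "ax": 0, "ay": 0, "az": 0},
  {"hand": 75, "x": 0, "y": 0, "z": 0, "ax": 0, "ay": 0, "az": 0},
  {"hand": 75, "x": 0, "y": 0, "z": 0, "ax": 0, "ay": 0, "az": 0},
  {"hand": 75, "x": 0, "y": 0, "z": 0, "ax": 0, "ay": 0, "az": 0},
  {"hand": 75, "x": 0, "y": 0, "z": 0, "ax": 0, "ay": 0, "az": 0},
])

```text
t: 20.15
tool_pos: [0.6165, -0.2091, 0.3371]
orientation: [3.103, 0.484, 0.002]
force: [-0.3, 0.2, 0.1]
opening: 0.0696
gripper_force: 0.0
```

```bash
python3 - <<'E'
from h import *
plan(.6,-.015,.15,-86.5)
bub('t6'); grab('scene','s6')
E
```

```text
t 20.15 tip [ 0.6168 -0.2093  0.1511] q6 0.856 F [-0.3  0.2  0.1] open 0.0696 grip 0.0
shift [ 0.0434 -0.1899  0.0009] turn [ 0.0015 -0.0011  0.2487]
vial u 317 336 v 160 164 n 54
blue [148, 216, 59, 51, 51, 37, 37, 36, 25, 34, 180, 235, 229, 162, 36, 12, 14, 13, 12, 15, 14, 58, 183, 148] from 315
crop 286 142
```

View pics/t6c.png

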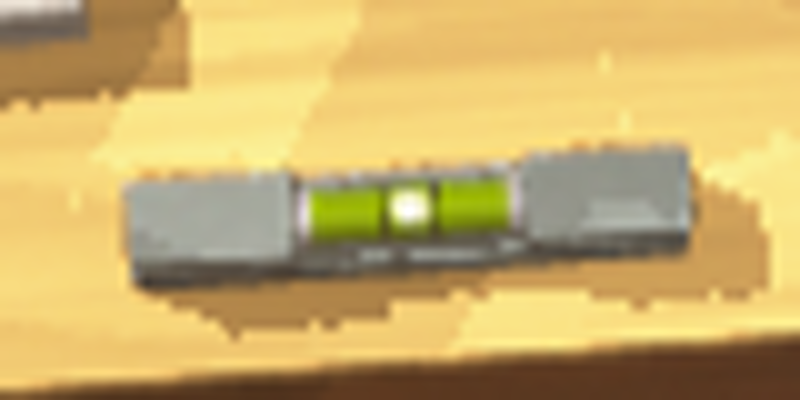

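The bubble sits between both lines: centre U≈409, lines at 385 and 437. Moving to the final press.

```bash
python3 - <<'E'
from h import *
for U,V in [(125,188),(292,176),(292,258),(130,266),(525,157),(690,147),(690,238),(527,247)]: print(atz('top',286+(U+.5)/10-.5,142+(V+.5)/10-.5,.095).round(4))
E
```

```text
[0.605  0.0613 0.095 ]
[0.6078 0.0172 0.095 ]
[0.5859 0.0174 0.095 ]
[0.5842 0.0601 0.095 ]
[ 0.6124 -0.0443  0.095 ]
[ 0.6147 -0.088   0.095 ]
[ 0.5904 -0.0876  0.095 ]
[ 0.5884 -0.0446  0.095 ]
```

Emit:
carry_out([
  {"hand": 88, "x": 0.01, "y": -0.045, "z": 0, "ax": 0, "ay": 0, "az": 0.1},
  {"hand": 88, "x": 0.022, "y": -0.095, "z": 0, "ax": 0, "ay": 0, "az": 0.2},
  {"hand": 88, "x": 0.034, "y": -0.148, "z": 0, "ax": 0, "ay": 0, "az": 0.249},
  {"hand": 88, "x": 0.041, "y": -0.18, "z": 0, "ax": 0, "ay": 0, "az": 0.249},
  {"hand": 88, "x": 0.0434, "y": -0.19, "z": 0, "ax": 0, "ay": 0, "az": 0.249},
  {"hand": 88, "x": 0.0434, "y": -0.19, "z": 0, "ax": 0, "ay": 0, "az": 0.249},
])

```text
t: 21.0
tool_pos: [0.6, -0.0148, 0.337]
orientation: [3.138, 0.097, 0.003]
force: [0.2, -0.0, -0.4]
opening: 0.0818
gripper_force: 0.0
```

```bash
python3 - <<'E'
from h import *
plan(.5995,-.015,.0965,-86.5)
E
```

```text
t 21.0 tip [ 0.6004 -0.0151  0.151 ] q6 1.4 F [ 0.2 -0.  -0.4] open 0.0818 grip 0.0
shift [-0.0006  0.0001  0.0545] turn [ 0.0017 -0.0016  0.0007]
```

Emit:
carry_out([
  {"hand": 88, "x": 0, "y": 0, "z": 0.03, "ax": 0.001, "ay": -0.001, "az": 0},
  {"hand": 88, "x": 0, "y": 0, "z": 0.05, "ax": 0.001, "ay": -0.001, "az": 0},
  {"hand": 88, "x": 0, "y": 0, "z": 0.054, "ax": 0.001, "ay": -0.001, "az": 0},
  {"hand": 88, "x": 0, "y": 0, "z": 0.055, "ax": 0.001, "ay": -0.001, "az": 0},
  {"hand": 88, "x": 0, "y": 0, "z": 0.055, "ax": 0.001, "ay": -0.001, "az": 0},
])

```text
t: 21.62
tool_pos: [0.6002, -0.0157, 0.2821]
orientation: [3.14, 0.094, 0.001]
force: [-0.2, -1.8, 1.3]
opening: 0.0817
gripper_force: 0.7
```

Emit:
carry_out([
  {"hand": 88, "x": 0, "y": 0, "z": 0.0005, "ax": 0, "ay": 0, "az": 0},
  {"hand": 88, "x": 0, "y": 0, "z": 0.001, "ax": 0, "ay": 0, "az": 0},
  {"hand": 88, "x": 0, "y": 0, "z": 0.001, "ax": 0, "ay": 0, "az": 0},
])

```text
t: 22.0
tool_pos: [0.6002, -0.0155, 0.2821]
orientation: [3.139, 0.095, 0.002]
force: [-3.9, -3.4, 7.7]
opening: 0.0815
gripper_force: 3.9
```

Emit:
carry_out([
  {"hand": 88, "x": -0.0003, "y": 0.0003, "z": 0.0006, "ax": 0, "ay": 0, "az": 0},
  {"hand": 88, "x": -0.0005, "y": 0.0005, "z": 0.0012, "ax": 0, "ay": 0, "az": 0},
  {"hand": 88, "x": -0.0005, "y": 0.0005, "z": 0.0012, "ax": 0, "ay": 0, "az": 0},
  {"hand": 88, "x": -0.0005, "y": 0.0005, "z": 0.0012, "ax": 0, "ay": 0, "az": 0},
])

```text
t: 22.5
tool_pos: [0.6, -0.0156, 0.2819]
orientation: [3.14, 0.096, 0.004]
force: [-4.8, -0.5, 14.3]
opening: 0.0819
gripper_force: 7.0
```

Emit:
carry_out([
  {"hand": 88, "x": 0, "y": 0, "z": 0, "ax": 0, "ay": 0, "az": 0},
  {"hand": 88, "x": 0, "y": 0, "z": 0, "ax": 0, "ay": 0, "az": 0},
  {"hand": 88, "x": 0, "y": 0, "z": 0, "ax": 0, "ay": 0, "az": 0},
  {"hand": 88, "x": 0, "y": 0, "z": 0, "ax": 0, "ay": 0, "az": 0},
  {"hand": 88, "x": 0, "y": 0, "z": 0, "ax": 0, "ay": 0, "az": 0},
  {"hand": 88, "x": 0, "y": 0, "z": 0, "ax": 0, "ay": 0, "az": 0},
  {"hand": 88, "x": 0, "y": 0, "z": 0, "ax": 0, "ay": 0, "az": 0},
  {"hand": 88, "x": 0, "y": 0, "z": 0, "ax": 0, "ay": 0, "az": 0},
])

```text
t: 23.5
tool_pos: [0.6, -0.0156, 0.2819]
orientation: [3.14, 0.096, 0.004]
force: [-5.1, 0.0, 13.9]
opening: 0.0815
gripper_force: 7.0
```

Emit:
carry_out([
  {"hand": 88, "x": 0, "y": 0, "z": 0, "ax": 0, "ay": 0, "az": 0},
  {"hand": 88, "x": 0, "y": 0, "z": 0, "ax": 0, "ay": 0, "az": 0},
  {"hand": 88, "x": 0, "y": 0, "z": 0, "ax": 0, "ay": 0, "az": 0},
  {"hand": 88, "x": 0, "y": 0, "z": 0, "ax": 0, "ay": 0, "az": 0},
  {"hand": 88, "x": 0, "y": 0, "z": 0, "ax": 0, "ay": 0, "az": 0},
  {"hand": 88, "x": 0, "y": 0, "z": 0, "ax": 0, "ay": 0, "az": 0},
])

```text
t: 24.25
tool_pos: [0.6, -0.0156, 0.282]
orientation: [3.139, 0.096, 0.004]
force: [-6.1, -0.5, 14.2]
opening: 0.0817
gripper_force: 7.0
```

```bash
python3 - <<'E'
from h import *
im,_=grab('scene','s7'); im0=cv2.imread('pics/s6.png')
u,v=map(int,proj('scene',[.599,-.014,.092])); f=lambda m:cv2.resize(m[v-25:v+25,u-25:u+25],(400,400),interpolation=cv2.INTER_CUBIC)
cv2.imwrite('pics/c7.png',np.hstack([f(im0),f(im)])); print(read_state()['force'])
E
```

```text
[-5.8201553  -0.13338215 14.46116255]
```

View pics/c7.png

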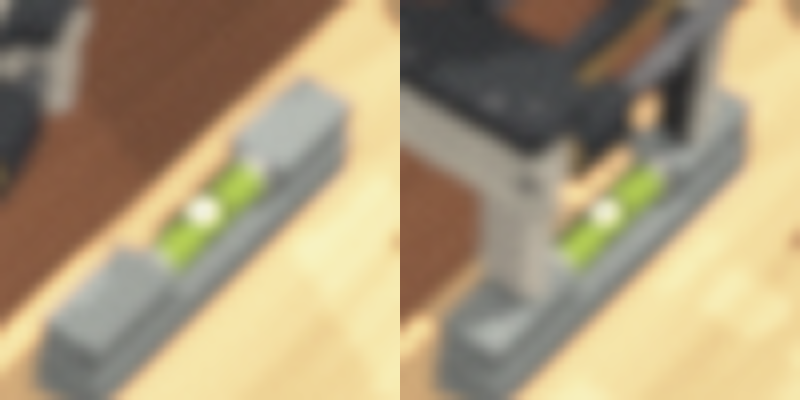

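The fingers press on both end blocks with about 14 N. The bubble at (606,212) is in the same place in the vial as before the press, at (204,212).

```bash
python3 -c "
from h import *
print(robot.close_job())"
```

```text
the job is handed in; nothing more can be done
None
```

The right end (under the stone) was low, so I turned its foot knob about 2.8 rad clockwise; the bubble settled between the lines, and I handed the job in at about 24 s while still pressing the level down with about 14 N.

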